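# Load a mixer cartridge into the leak tester and set its test pressure

### The job

Load the large tap cartridge into the leak tester: set it into the round nest on the sloping face, turn it under light pressure without forcing it until its foot drops into the key plate and it sits fully home, and let go. Then set the test pressure: pull the regulator knob out to unlock it, turn it clockwise until the gauge needle stands on the heavy mark, and push it back in to lock. Leave the other parts on the bench where they are.

Things in the scene. Friction and masses are not known exactly. Their poses are not given: they have to be found in the camera images.
- cartridge: The part to test: the larger standing tap cartridge, 40 mm thick, grey below and white above, brass stem up, 60-130 g. Origin: centre of its underside; z up its axis. Foot 0-6 mm: a 22 mm round boss with two ears half a turn apart, in all a bar 34 mm along x, 7 mm along y; fits either way round. 40 mm cylinder 6-46 mm, collar to 50 mm, 7 x 9 mm stem to 66 mm.
- tester: Leak tester, a fixed grey console 340 wide (y) and 215 deep (x). Its aluminium face slopes 30 degrees, facing the robot, from 45 mm high (x = -100) to 146 mm (x = +75). Origin: under its middle. Seen from the robot: nest on the left, regulator knob lower right, 68 mm gauge above it, display and buttons between (unused), a parked swing clamp upper left, 72 mm high off the face.
- nest: Steel nest on the sloping face, its axis leaning 30 degrees towards the robot. Origin: where the cartridge's origin comes when home, 5.5 mm above the face; z out along the axis, x up the slope, y left. With its foot lying across the key plate the cartridge stands with its origin at z = 6 mm. The swing clamp's column stands 89 mm from the axis, up the slope and to the left.
- nest_rim (a point): Centre of the nest's mouth (z = 21 mm in the nest's frame, same axes). Collar 53 mm outside, 57 mm at the rim; bore 42.6 mm, flaring to about 47 mm over the top 8 mm.
- key_plate_face (a point): Centre of the fixed brass key plate in the nest's bottom (z = 6 mm in the nest's frame, same axes). Cut-out for the foot, 6 mm deep: a middle opening of 23 mm and two slots 8.8 mm wide half a turn apart. The slots' line is clocked somewhere within 35 degrees either side of the nest's x: visible, not given as a number. Within 3 degrees of the slots the foot drops in; 5-10 N is enough.
- knob_top (a point): Centre of the top of the black ribbed regulator knob: round, 37 mm across at its foot, 35 mm at its top, 24 mm high, its axis square to the sloping face. z: out of the face, the way it is pulled. Pushed in, its top is 35 mm and its underside 11 mm above the face, over a 33 mm neck.
- regulator_pull (a joint): How far the knob is pulled out, m: 0 pushed in and locked, 0.007 fully out. Takes about 3 N either way and stays where left. Free to turn from 4 mm out. The lock has notches every 30 degrees (knob at 0, 0.52, 1.05, 1.57 rad); a released knob pushed in within about 8 degrees of one centres itself.
- regulator_knob (a joint): Turn of the regulator knob, rad, growing clockwise seen from in front of the face; starts near 0 (off, locked), ends at 1.75; turns lightly (0.03 N m). The needle turns 1.5 times as far and is on the heavy mark at 1.05.
- gauge_needle (a joint): Turn of the gauge's needle, rad, growing clockwise: 0 at off (pointing to the lower left), 1.57 on the heavy mark at the upper left of the dial (a bar 4.5 mm wide, 10 mm long; the other marks are thin). Follows the regulator knob.
- small_cartridge: Bystander: the smaller cartridge, 27 mm in diameter, 48 mm high over its stem, standing. Origin: centre of its underside.
- nipple: Bystander: a brass hexagon nipple standing on end, 36 mm over the hexagon, 37 mm high. Origin: centre of its underside.
- tee: Bystander: a brass tee lying flat, 56 mm long, 30 mm high. Origin: under the crossing.
- ball_valve: Bystander: a brass ball valve with a flat lever, 62 mm body, 49 mm high. Origin: under its body.
- carton_dark: Bystander: a dark carton 90 x 140 x 55 mm. Origin: centre of its underside.
- carton_white: Bystander: a white carton 75 x 95 x 50 mm. Origin: centre of its underside.
- caliper: Bystander: a steel caliper lying flat, 190 mm long, up to 10 mm high. Origin: under its slide.
Mind the look-alikes: they are no part of the job. What is shaped like the cartridge but black or red is not meant.

How it is judged:
On the way, in this order (a step that is already met when the one before it is completed fails the run):
1. the cartridge has dropped into the key plate and is home in the nest (distance between cartridge and nest below 0.003 m and angle between the z axis of cartridge and the z axis of nest, either way round below 0.07 rad), for 0.2 s.
2. the regulator knob is pulled out and unlocked (value of joint regulator_pull above 0.0035 m), for 0.1 s.
3. the knob, still out, is turned until the needle stands on the heavy mark (value of joint gauge_needle between 1.37 and 1.77 rad and value of joint regulator_pull above 0.002 m), for 0.1 s.
At the end, for the whole second after the job is handed in: The cartridge rests released in the nest, its foot within 3 mm of its home point (not standing 6 mm high on the key plate), its axis within 4 degrees of the nest's; the needle within 0.2 rad of the heavy mark; the knob pushed in to within 1.5 mm (all of step 1 and value of joint gauge_needle between 1.37 and 1.77 rad and value of joint regulator_pull below 0.0015 m and linear speed of cartridge below 0.01 m/s); the robot touches nothing.
It fails at once if another part on the bench is moved more than 30 mm (distance of any of small_cartridge, nipple, tee, ball_valve, carton_dark, carton_white, caliper from where it was at the start of the episode above 0.03 m).
It fails at once if the cartridge is forced: pressed against the tester with more than 70 N (contact force between cartridge and tester above 70 N).
It also fails if it takes over 64 s, if anything falls off the work surface, if the arm or the gripper's body presses on something with over 40 N, if the wrist force passes 120 N, or if a joint passes its speed limit or range.

### The arm

A 6-joint arm with a two-finger parallel gripper is mounted at the origin on the work surface. World frame = base frame: x ahead of the robot, y to its left, z up, the work surface at z = 0. Lengths are in m, angles in rad, forces in N, time in s.
With the tool pointing down it reaches from about 0.225 to 0.875 m from the base axis. Payload 3.4 kg.
Tool frame: the origin (TCP) lies at the very end of the fingers, on their centre line; the grasp point (between the pads) lies behind it (manip.grasp_offset is the z of the grasp point in the tool frame, in m); z points along the fingers, y is the line along which they close (so a half turn about z gives the same grasp; the last joint's range is limited). The gripper opens to 85 mm and grips with 20 to 120 N. Pads are 22 mm wide; open, the fingers measure 114 mm over their backs; the gripper's body (76 mm by 85 mm) begins 54 mm behind the grasp point. The pads swing forward as they close: fully open they stand 13 mm farther back than shut.
Start: joints at [1.188, 0.276, 1.505, -0, 1.361, -0.121], TCP at [0.149, 0.555, 0.231] pointing down, gripper open.
Joint ranges: [-2.89, 2.89], [-0.75, 2.08], [0.22, 2.7], [-1.18, 4.32], [0.11, 2.71], [-2.7, 2.7]. Speed limits (rad/s): [2.57, 2.57, 3.14, 3.14, 3.14, 3.14].

### API

Orientations are given as a unit quaternion [w, x, y, z].
In Python, from rig import manip gives the robot as it stands.
- The arm moves only by the shell command python3 -m pendant 'ROWS' [FORCE]. ROWS is JSON, a list of rows, each an object of numbers: "dx", "dy", "dz": the shift along the tool's x, y, z in m; "rx", "ry", "rz": the turn, a rotation vector about the tool's x, y, z in degrees; "hand": the finger opening in m, from 0 to 0.0854. In form: [{"dx": .., "dy": .., "dz": .., "rx": .., "ry": .., "rz": .., "hand": ..}, ...]. A call has 1 to 12 rows; each row shifts and turns the commanded pose from where the row before left it, along the tool's axes as they then stand; what a row does not reach is not made up. A row lasts 1/12 s, in which the tool goes at most 41.7 mm and 7.16 degrees, less where a joint would pass 70% of its speed; a pose out of reach is approached as far as the arm can. A call is refused whole if a number of a shift passes 0.0417 or a number of a turn 7.16, either way. A call with a gripper value outside its range is refused whole. The fingers move at their own pace and stop on an object; FORCE is the grip in N (left out, the last holds). Time passes only in rows, so rows that do not move let the fingers close. It gives the time, the measured TCP pose, the force, the opening and the grip force at its end, in the units of the state.
- manip.get_state(): the state, without advancing time (a new reading comes with each control period).
- manip.get_image(name): name is "side" or "top" or "wrist"; returns a dict with "frame" (420x560x3 uint8, red, green, blue), "fx", "fy", "cx", "cy" (pixels), "position" and "attitude" of the camera in the world; the wrist camera has in their place "mount" (4x4, takes a point from camera to tool coordinates, whose origin is the TCP and whose axes are the flange's). Camera axes: x right, y up, looking along -z (the intrinsics and any distortion apply to the point x, -y, -z); pixel columns grow to the right and rows downward; lengths in m; the calibration is good to about 2 mm. A picture is of the moment at which its call begins: read the wrist's pose just before it. There is no depth.
- manip.sign_off(): hands the job in; it is judged then, once.
The state is a dict: "clock": time; "qpos": joint angles; "qd": joint speeds; "effort": joint torques, N m; "position": TCP position; "ee_rot": TCP orientation; "contact_force": force on the tool from outside, world axes, zero at the start; "moment": the same for the moment, N m; "width": finger opening in m; "gripper_force": force on a finger pad.
Only numpy, scipy, OpenCV 4.12 (cv2) and the standard library are available. Lean on these libraries where they do the work, as an engineer would, in place of code of your own. Each camera call takes 0.05 s, during which the arm holds its last target. There are 200 camera calls.

## Working session

There is one attempt and no reset: what is moved stays moved. The work goes in short steps, Python scripts to look and compute and a shell command to move; the robot and the scene stay as the last step left them, time stands still between calls to the robot, and variables do not carry over. Pictures are saved under pics/ and viewed, at most 10 in all, crops included, and the job is handed in when it is done.

```bash
ls; mkdir -p pics; cat > h.py <<'E'
import numpy as np, cv2, json
from rig import manip
from scipy.spatial.transform import Rotation as R
def rot(q): return R.from_quat([q[1],q[2],q[3],q[0]]).as_matrix()
def att(a):
    a=np.array(a); return a if a.shape==(3,3) else rot(a)
def tool():
    s=manip.get_state(); T=np.eye(4); T[:3,:3]=rot(s['ee_rot']); T[:3,3]=s['position']; return T
def shot(n):
    T=tool(); im=manip.get_image(n); f=np.array(im['frame'])
    if 'mount' in im: C=T@np.array(im['mount'])
    else: C=np.eye(4); C[:3,:3]=att(im['attitude']); C[:3,3]=im['position']
    return f,dict(fx=im['fx'],fy=im['fy'],cx=im['cx'],cy=im['cy'],C=C,extra=[k for k in im])
def ray(c,u,v):
    d=np.array([(u-c['cx'])/c['fx'],-(v-c['cy'])/c['fy'],-1.]); d=c['C'][:3,:3]@d
    return c['C'][:3,3],d/np.linalg.norm(d)
def plane(c,u,v,p,n):
    o,d=ray(c,u,v); n=np.array(n); return o+d*(n@(np.array(p)-o))/(n@d)
def proj(c,P):
    q=np.linalg.inv(c['C'])@np.append(P,1); return np.array([c['cx']+c['fx']*q[0]/-q[2], c['cy']-c['fy']*q[1]/-q[2]])
def tri(rs):
    A=np.zeros((3,3));b=np.zeros(3)
    for o,d in rs: M=np.eye(3)-np.outer(d,d);A+=M;b+=M@o
    X=np.linalg.solve(A,b); return X,[np.linalg.norm((np.eye(3)-np.outer(d,d))@(X-o)) for o,d in rs]
def save(n,f): cv2.imwrite('pics/'+n+'.png',cv2.cvtColor(f,cv2.COLOR_RGB2BGR))
import pickle
E
python3 - <<'E'
from h import *
s=manip.get_state(); print({k:np.round(v,3).tolist() for k,v in s.items()}, manip.grasp_offset)
d={}
for n in ['side','top','wrist']:
    f,c=shot(n); d[n]=(f,c); print(n,c)
pickle.dump(d,open('v0.pkl','wb'))
fs=np.hstack([d['side'][0],d['top'][0]]); save('side0',d['side'][0]);save('top0',d['top'][0]);save('wrist0',d['wrist'][0])
E
```

```text
pics
{'clock': 0.0, 'qpos': [1.188, 0.277, 1.506, 0.0, 1.361, -0.121], 'qd': [-0.001, 0.002, 0.001, -0.001, -0.003, 0.003], 'effort': [-0.003, -41.677, -24.581, -0.0, 0.01, -0.0], 'position': [0.149, 0.555, 0.23], 'ee_rot': [-0.0, 0.131, 0.991, -0.001], 'contact_force': [0.755, 0.171, 0.466], 'moment': [0.051, 0.031, -0.042], 'gripper_force': 0.0, 'width': 0.085} -0.0187
side {'fx': 384.7041830396446, 'fy': 384.7041830396446, 'cx': 280.55470175141323, 'cy': 210.6287031889985, 'C': array([[-9.96588602e-01,  6.43528249e-02, -5.16708016e-02,
         4.50850772e-01],
       [-8.25296562e-02, -7.77978747e-01,  6.22846630e-01,
         6.10340271e-01],
       [-1.16845346e-04,  6.24986226e-01,  7.80635769e-01,
         8.67348194e-01],
       [ 0.00000000e+00,  0.00000000e+00,  0.00000000e+00,
         1.00000000e+00]]), 'extra': ['frame', 'fx', 'fy', 'cx', 'cy', 'position', 'attitude']}
top {'fx': 435.01645617578407, 'fy': 435.01645617578407, 'cx': 283.3767841446723, 'cy': 207.79835789523455, 'C': array([[ 0.02351708,  0.98056893, -0.19476015,  0.29572208],
       [-0.99972062,  0.02260377, -0.00691083, -0.01585   ],
       [-0.00237423,  0.19486826,  0.98082655,  1.08999333],
       [ 0.        ,  0.        ,  0.        ,  1.        ]]), 'extra': ['frame', 'fx', 'fy', 'cx', 'cy', 'position', 'attitude']}
wrist {'fx': 344.06035696157164, 'fy': 344.06035696157164, 'cx': 278.1292616228989, 'cy': 208.7972744018238, 'C': array([[ 0.25886403, -0.92724581, -0.27056354,  0.07869536],
       [ 0.96591182,  0.24793759,  0.07443992,  0.57324903],
       [-0.00194123, -0.28061033,  0.95981981,  0.37310335],
       [ 0.        ,  0.        ,  0.        ,  1.        ]]), 'extra': ['frame', 'fx', 'fy', 'cx', 'cy', 'mount']}
```

View pics/top0.png

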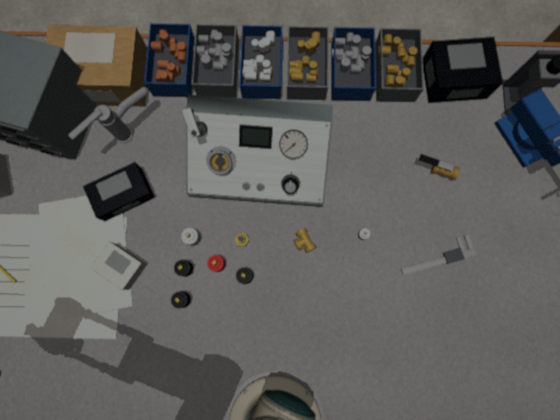

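View pics/side0.png

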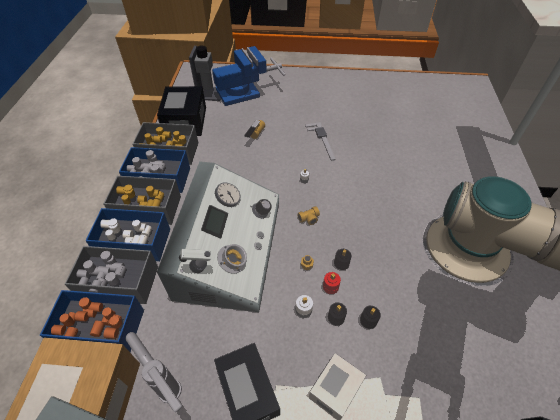

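The top view shows the large white cartridge at (190,237), the nest at (220,161), the knob at (290,185) and the gauge at (293,144). In the side view the cartridge is at (304,305), the nest at (233,257) and the knob at (263,207). The small white cartridge is at top (365,234).

```bash
python3 - <<'E'
from h import *
d=pickle.load(open('v0.pkl','rb'))
for n,a,b in [('cart',(190,236),(304,305)),('nest',(220,161),(233,257)),('knob',(290,184),(263,206)),('gauge',(293,144),(228,194)),('nipple',(241,240),(307,262)),('red',(216,263),(332,281)),('clamp',(200,130),(198,262))]:
    X,r=tri([ray(d['top'][1],*a),ray(d['side'][1],*b)]); print(n,X.round(3),np.round(r,4))
# tester outer top-face corners: bottom edge
for n,a,b in [('botL',(187,196),(167,300)),('botR',(326,205),(258,308)),]: pass
E
```

```text
cart [0.429 0.219 0.031] [0.0008 0.0008]
nest [0.602 0.144 0.099] [0.0007 0.0007]
knob [ 0.551 -0.023  0.089] [0.0015 0.0015]
gauge [ 0.64  -0.028  0.122] [0.0005 0.0005]
nipple [0.425 0.095 0.018] [0.0005 0.0005]
red [0.365 0.152 0.033] [0.0011 0.0011]
clamp [0.666 0.188 0.138] [0.0019 0.0019]
```

```bash
python3 - <<'E'
from h import *
d=pickle.load(open('v0.pkl','rb'))
a=cv2.resize(d['top'][0][90:270,170:410],None,fx=3,fy=3,interpolation=cv2.INTER_CUBIC)
save('topcrop',a)
E
```

```text
(no output)
```

View pics/topcrop.png

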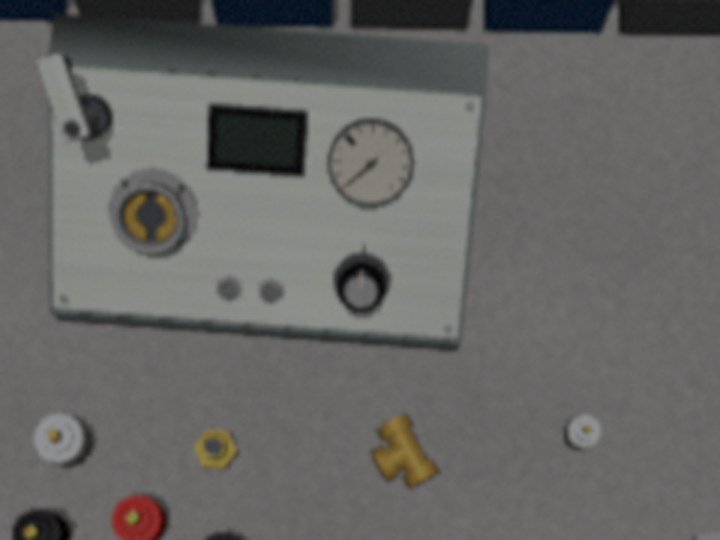

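The crop shows the brass key plate at crop (151,214), with its slots roughly along the x direction. The gauge needle points lower left and the heavy mark is at crop (350,140). Next I'll move above the cartridge.

```bash
cat >> h.py <<'E'
def plan(T,T0=None):
    T0=tool() if T0 is None else T0
    D=np.linalg.inv(T0)@T
    print('shift mm (old axes)',(D[:3,3]*1e3).round(1),'then turn deg',np.degrees(R.from_matrix(D[:3,:3]).as_rotvec()).round(2))
def pose(p,z,x):
    z=np.array(z,float);z/=np.linalg.norm(z);x=np.array(x,float);x-=z*(z@x);x/=np.linalg.norm(x)
    T=np.eye(4);T[:3,:3]=np.c_[x,np.cross(z,x),z];T[:3,3]=p;return T
E
python3 - <<'E'
from h import *
plan(pose([.429,.219,.16],[0,0,-1],[-1,0,0]))
print(np.linalg.inv(tool())@pickle.load(open('v0.pkl','rb'))['wrist'][1]['C'])
E
```

```text
shift mm (old axes) [-357.7 -251.9   70.9] then turn deg [ -0.08  -0.02 -15.  ]
[[-7.25704550e-05  9.59784998e-01  2.80736089e-01  7.23406592e-02]
 [ 9.99999850e-01 -8.29816894e-05  5.42199705e-04 -7.15021524e-04]
 [ 5.43691098e-04  2.80736086e-01 -9.59784848e-01 -1.42455979e-01]
 [ 0.00000000e+00  0.00000000e+00  0.00000000e+00  1.00000000e+00]]
```

```bash
python3 -m pendant '[{"dx":-0.0298,"dy":-0.021,"dz":0.0059},{"dx":-0.0298,"dy":-0.021,"dz":0.0059},{"dx":-0.0298,"dy":-0.021,"dz":0.0059},{"dx":-0.0298,"dy":-0.021,"dz":0.0059},{"dx":-0.0298,"dy":-0.021,"dz":0.0059},{"dx":-0.0298,"dy":-0.021,"dz":0.0059},{"dx":-0.0298,"dy":-0.021,"dz":0.0059},{"dx":-0.0298,"dy":-0.021,"dz":0.0059},{"dx":-0.0298,"dy":-0.021,"dz":0.0059},{"dx":-0.0298,"dy":-0.021,"dz":0.0059},{"dx":-0.0298,"dy":-0.021,"dz":0.0059},{"dx":-0.0298,"dy":-0.021,"dz":0.0059}]'
python3 -m pendant '[{"rz":-5},{"rz":-5},{"rz":-5},{},{}]'
python3 - <<'E'
from h import *
f,c=shot('wrist'); pickle.dump((f,c,tool()),open('w1.pkl','wb')); save('w1',f); s=manip.get_state(); print(np.round(s['qpos'],3),s['clock'])
E
```

```text
[ 1.188  0.276  1.506 -0.     1.361 -0.121] 0.2invalid input
invalid input
```

View pics/w1.png

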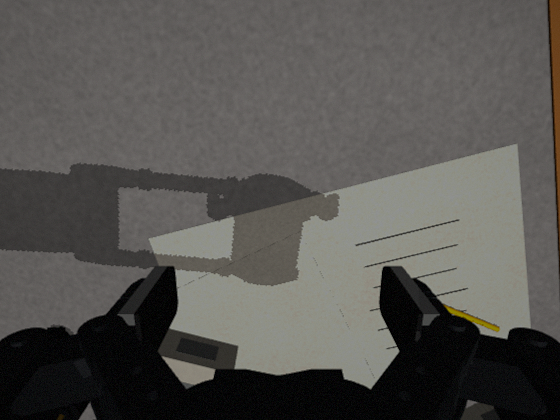

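The picture shows the arm hasn't moved, because the rows were refused. They probably need every key, so I'll test with a full row.

```bash
python3 -m pendant '[{"dx":-0.0298,"dy":-0.021,"dz":0.0059,"rx":0,"ry":0,"rz":0,"hand":0.085},{"dx":-0.0298,"dy":-0.021,"dz":0.0059,"rx":0,"ry":0,"rz":0,"hand":0.085},{"dx":-0.0298,"dy":-0.021,"dz":0.0059,"rx":0,"ry":0,"rz":0,"hand":0.085},{"dx":-0.0298,"dy":-0.021,"dz":0.0059,"rx":0,"ry":0,"rz":0,"hand":0.085},{"dx":-0.0298,"dy":-0.021,"dz":0.0059,"rx":0,"ry":0,"rz":0,"hand":0.085},{"dx":-0.0298,"dy":-0.021,"dz":0.0059,"rx":0,"ry":0,"rz":0,"hand":0.085}]'
```

```text
clock: 0.7
position: [0.2895, 0.386, 0.1956]
ee_rot: [0.0, 0.13, 0.991, 0.0]
contact_force: [0.6, 0.3, -0.4]
width: 0.0849
gripper_force: 0.0
```

Full rows are accepted.

```bash
python3 -m pendant '[{"dx":-0.0298,"dy":-0.021,"dz":0.0059,"rx":0,"ry":0,"rz":0,"hand":0.085},{"dx":-0.0298,"dy":-0.021,"dz":0.0059,"rx":0,"ry":0,"rz":0,"hand":0.085},{"dx":-0.0298,"dy":-0.021,"dz":0.0059,"rx":0,"ry":0,"rz":0,"hand":0.085},{"dx":-0.0298,"dy":-0.021,"dz":0.0059,"rx":0,"ry":0,"rz":0,"hand":0.085},{"dx":-0.0298,"dy":-0.021,"dz":0.0059,"rx":0,"ry":0,"rz":0,"hand":0.085},{"dx":-0.0298,"dy":-0.021,"dz":0.0059,"rx":0,"ry":0,"rz":0,"hand":0.085},{"dx":0,"dy":0,"dz":0,"rx":0,"ry":0,"rz":-5,"hand":0.085},{"dx":0,"dy":0,"dz":0,"rx":0,"ry":0,"rz":-5,"hand":0.085},{"dx":0,"dy":0,"dz":0,"rx":0,"ry":0,"rz":-5,"hand":0.085},{"dx":0,"dy":0,"dz":0,"rx":0,"ry":0,"rz":0,"hand":0.085},{"dx":0,"dy":0,"dz":0,"rx":0,"ry":0,"rz":0,"hand":0.085}]'
python3 - <<'E'
from h import *
f,c=shot('wrist'); pickle.dump((f,c,tool()),open('w1.pkl','wb')); save('w1b',f); s=manip.get_state(); print(np.round(s['qpos'],3),s['clock'])
E
```

```text
clock: 1.62
position: [0.429, 0.2194, 0.1604]
ee_rot: [-0.0, 0.001, 1.0, 0.0]
contact_force: [0.3, 0.1, -1.0]
width: 0.0849
gripper_force: 0.0
[ 0.328  0.19   1.81   0.     1.142 -1.24 ] 1.6667
```

View pics/w1b.png

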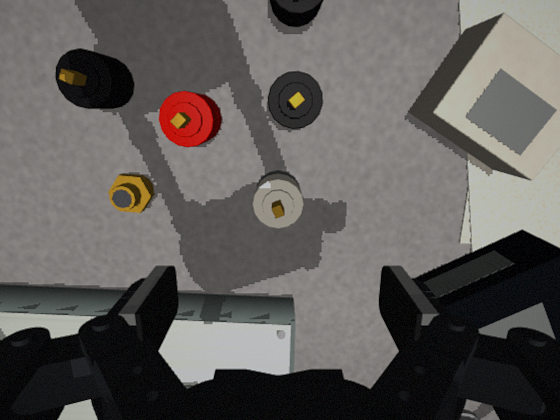

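The wrist view shows the white cartridge at (277,204) with its brass stem at (278,209), the nipple at (130,193), and red and black look-alikes above. I'll measure its centre and height.

```bash
python3 - <<'E'
from h import *
f,c,T=pickle.load(open('w1.pkl','rb')); d=pickle.load(open('v0.pkl','rb'))
def blob(f,x0,y0,x1,y1,lo=120):
    h=cv2.cvtColor(f,cv2.COLOR_RGB2HSV)[y0:y1,x0:x1]
    m=((h[...,2]>lo)&(h[...,1]<60)).astype(np.uint8)
    n,l,st,ce=cv2.connectedComponentsWithStats(m); k=1+np.argmax(st[1:,4])
    cs,_=cv2.findContours((l==k).astype(np.uint8),cv2.RETR_EXTERNAL,cv2.CHAIN_APPROX_NONE)
    (x,y),r=cv2.minEnclosingCircle(max(cs,key=len)); return x+x0,y+y0,r,st[k].tolist()
bw=blob(f,245,165,310,240,130); bt=blob(d['top'][0],175,222,205,252,150); bs=blob(d['side'][0],290,285,320,320,150)
print(bw,bt,bs)
X,r=tri([ray(c,*bw[:2]),ray(d['top'][1],*bt[:2]),ray(d['side'][1],*bs[:2])]); print(X,r)
X,r=tri([ray(c,*bw[:2]),ray(d['side'][1],*bs[:2])]); print(X,r)
print([plane(c,*bw[:2],[0,0,z],[0,0,1]).round(4).tolist() for z in (.045,.05)])
print('stem top', plane(c,278,210,[0,0,.066],[0,0,1]))
hh=cv2.cvtColor(f,cv2.COLOR_RGB2HSV)[165:240,245:310]; m=((hh[...,1]>120)&(hh[...,2]>60)); ys,xs=np.nonzero(m); print('brass',xs.mean()+245,ys.mean()+165,m.sum())
E
```

```text
Traceback (most recent call last):
ValueError: attempt to get argmax of an empty sequence
```

```bash
python3 - <<'E'
from h import *
f,c,T=pickle.load(open('w1.pkl','rb')); d=pickle.load(open('v0.pkl','rb'))
print(f[195,245:315,0],f[160:245,290,0]); print(d['top'][0][236,175:206,0],d['side'][0][305,288:322,0])
E
```

```text
[ 83  89  87  82  84  87  88  87  88 118 152 152 148 153 151 150 151 150
 154 143 116 119 142 151 153 152 151 154 152 151 151 153 154 152 153 152
 152 153 151 154 150 154 152 146 123 123 157 153 152 152 153 151 152 152
 153 152 136 125 138 137 134 132 129 133 137 137 132 135 135 136] [128 131 134 131 131 131 129 131 134 137 139 141 143 135  83  41  29  59
  73  78  73  70  96 135 152 153 153 152 152 154 152 152 153 151 144 123
 113 133 151 152 153 152 150 151 149 151 152 151 153 153 151 151 151 148
 149 149 149 150 150 149 149 152 150 153 116  88  87  88  90  89  86  86
  83  85  84  78  83  81  86  83  87  87  86  84  86]
[103 105 105 108 108 111 126 140 142 141 138 127 115 100  89 111 138 141
 135 129 139 136 107  67  44  53  73  94 104 108 106] [149 149 149 147 147 145 147 107 150 201 203 200 153 192 202 201 203 203
 204 203 185 198 202 203 184 146 148 148 149 149 148 147 146 144]
```

```bash
python3 - <<'E'
from h import *
f,c,T=pickle.load(open('w1.pkl','rb')); d=pickle.load(open('v0.pkl','rb'))
def blob(f,x0,y0,x1,y1,lo):
    h=cv2.cvtColor(f,cv2.COLOR_RGB2HSV)[y0:y1,x0:x1]
    m=((h[...,2]>lo)&(h[...,1]<60)).astype(np.uint8); m=cv2.morphologyEx(m,cv2.MORPH_CLOSE,np.ones((3,3)))
    n,l,st,ce=cv2.connectedComponentsWithStats(m); k=1+np.argmax(st[1:,4])
    cs,_=cv2.findContours((l==k).astype(np.uint8),cv2.RETR_EXTERNAL,cv2.CHAIN_APPROX_NONE)
    (x,y),r=cv2.minEnclosingCircle(max(cs,key=len)); return x+x0,y+y0,r,st[k].tolist()
bw=blob(f,245,165,310,240,144); bt=blob(d['top'][0],175,222,205,252,124); bs=blob(d['side'][0],290,285,320,320,170)
print(bw,bt,bs)
for s in ([0,1,2],[0,2],[0,1]):
    L=[ray(c,*bw[:2]),ray(d['top'][1],*bt[:2]),ray(d['side'][1],*bs[:2])]
    X,r=tri([L[i] for i in s]); print(X.round(4),np.round(r,4))
print([plane(c,*bw[:2],[0,0,z],[0,0,1]).round(4).tolist() for z in (.045,.05)])
print('stem top', plane(c,277.5,210,[0,0,.066],[0,0,1]))
plan(pose([.429,.219,.16],[0,0,-1],[-1,0,0]))
E
```

```text
(277.53399658203125, 203.10023498535156, 24.55059242248535, [8, 15, 50, 48, 1587]) (188.45652198791504, 235.2608699798584, 8.079485893249512, [6, 6, 16, 16, 180]) (304.0, 302.5, 8.381627082824707, [6, 10, 17, 16, 191])
[0.4291 0.219  0.0439] [0.0016 0.0015 0.0002]
[0.4287 0.2181 0.0416] [0.0005 0.0005]
[0.4292 0.2192 0.0429] [0.0015 0.0015]
[[0.4273, 0.2184, 0.045], [0.4259, 0.2184, 0.05]]
stem top [0.42666152 0.21842075 0.066     ]
shift mm (old axes) [-0.1 -0.5  0.4] then turn deg [ 0.   -0.01 -0.11]
```

```bash
python3 -m pendant '[{"dx":0.0025,"dy":-0.001,"dz":0.034,"rx":0,"ry":0,"rz":0,"hand":0.085},{"dx":0,"dy":0,"dz":0.034,"rx":0,"ry":0,"rz":0,"hand":0.085},{"dx":0,"dy":0,"dz":0.034,"rx":0,"ry":0,"rz":0,"hand":0.085},{"dx":0,"dy":0,"dz":0.034,"rx":0,"ry":0,"rz":0,"hand":0.085},{"dx":0,"dy":0,"dz":0,"rx":0,"ry":0,"rz":0,"hand":0.055},{"dx":0,"dy":0,"dz":0,"rx":0,"ry":0,"rz":0,"hand":0.045},{"dx":0,"dy":0,"dz":0,"rx":0,"ry":0,"rz":0,"hand":0.03},{"dx":0,"dy":0,"dz":0,"rx":0,"ry":0,"rz":0,"hand":0.03},{"dx":0,"dy":0,"dz":0,"rx":0,"ry":0,"rz":0,"hand":0.03},{"dx":0,"dy":0,"dz":0,"rx":0,"ry":0,"rz":0,"hand":0.03}]' 45
python3 -m pendant '[{"dx":0,"dy":0,"dz":0,"rx":0,"ry":0,"rz":0,"hand":0.03},{"dx":0,"dy":0,"dz":0,"rx":0,"ry":0,"rz":0,"hand":0.03},{"dx":0,"dy":0,"dz":0,"rx":0,"ry":0,"rz":0,"hand":0.03}]'
```

```text
clock: 2.5
position: [0.4285, 0.2193, 0.0268]
ee_rot: [0.003, 0.0, 1.0, 0.001]
contact_force: [0.6, 0.1, 7.1]
width: 0.0383
gripper_force: 45.7
clock: 2.75
position: [0.4286, 0.2193, 0.0268]
ee_rot: [0.003, 0.0, 1.0, 0.001]
contact_force: [-0.9, 0.0, 7.3]
width: 0.0386
gripper_force: 45.7
```

```bash
python3 -m pendant '[{"dx":0,"dy":0,"dz":-0.03,"rx":0,"ry":0,"rz":0,"hand":0.03},{"dx":0,"dy":0,"dz":-0.04,"rx":0,"ry":0,"rz":0,"hand":0.03},{"dx":0,"dy":0,"dz":-0.04,"rx":0,"ry":0,"rz":0,"hand":0.03},{"dx":0,"dy":0,"dz":-0.04,"rx":0,"ry":0,"rz":0,"hand":0.03},{"dx":0,"dy":0,"dz":-0.04,"rx":0,"ry":0,"rz":0,"hand":0.03},{"dx":0,"dy":0,"dz":0,"rx":0,"ry":0,"rz":0,"hand":0.03}]'
python3 - <<'E'
from h import *
d=pickle.load(open('v0.pkl','rb')); c=d['top'][1]
px=lambda u,v:(170+u/3,90+v/3)
A=plane(c,*px(64,299),[0,0,.05],[0,0,1]);B=plane(c,*px(448,328),[0,0,.05],[0,0,1]);D=plane(c,*px(470,106),[0,0,.14],[0,0,1])
print(A,B,D); v=A-B; yaw=np.arctan2(-v[0],v[1]); print('yaw',np.degrees(yaw)); w=D-B; print(np.degrees(np.arctan2(w[1],w[0])),np.linalg.norm(w))
n=np.array([-.5*np.cos(yaw),-.5*np.sin(yaw),.866]); u=np.array([.866*np.cos(yaw),.866*np.sin(yaw),.5])
N=np.array([.602,.144,.099])
plan(pose(N+n*.17-u*.06,-n,-u))
E
```

```text
clock: 3.25
position: [0.4312, 0.2201, 0.2236]
ee_rot: [0.009, -0.0, 1.0, 0.003]
contact_force: [0.9, 0.1, -0.7]
width: 0.0384
gripper_force: 45.6
[0.5424604  0.21882728 0.05      ] [ 0.52536578 -0.0959668   0.05      ] [ 0.68108825 -0.10468868  0.14      ]
yaw -3.108345435278577
-3.205737391140456 0.18007098556740367
shift mm (old axes) [-34.  -68.8   7.6] then turn deg [  1.17 -29.02   2.94]
```

```bash
python3 -m pendant '[{"dx":-0.026,"dy":-0.018,"dz":-0.008,"rx":0,"ry":0,"rz":0,"hand":0.03},{"dx":-0.026,"dy":-0.018,"dz":-0.008,"rx":0,"ry":0,"rz":0,"hand":0.03},{"dx":-0.026,"dy":-0.018,"dz":-0.008,"rx":0,"ry":0,"rz":0,"hand":0.03},{"dx":-0.026,"dy":-0.018,"dz":-0.008,"rx":0,"ry":0,"rz":0,"hand":0.03},{"dx":0,"dy":0,"dz":0,"rx":0.23,"ry":-5.8,"rz":0.59,"hand":0.03},{"dx":0,"dy":0,"dz":0,"rx":0.23,"ry":-5.8,"rz":0.59,"hand":0.03},{"dx":0,"dy":0,"dz":0,"rx":0.23,"ry":-5.8,"rz":0.59,"hand":0.03},{"dx":0,"dy":0,"dz":0,"rx":0.23,"ry":-5.8,"rz":0.59,"hand":0.03},{"dx":0,"dy":0,"dz":0,"rx":0.23,"ry":-5.8,"rz":0.59,"hand":0.03},{"dx":0,"dy":0,"dz":0,"rx":0,"ry":0,"rz":0,"hand":0.03},{"dx":0,"dy":0,"dz":0,"rx":0,"ry":0,"rz":0,"hand":0.03}]'
python3 - <<'E'
from h import *
f,c=shot('wrist'); pickle.dump((f,c,tool()),open('w2.pkl','wb')); save('w2',f); s=manip.get_state(); print(np.round(s['qpos'],3),s['clock']); print(tool())
E
```

```text
clock: 4.17
position: [0.5285, 0.1465, 0.2462]
ee_rot: [0.249, 0.025, 0.968, -0.01]
contact_force: [0.6, -0.3, -0.0]
width: 0.0383
gripper_force: 45.6
[ 0.24   0.01   1.908 -0.215  0.748 -1.156] 4.2167
[[-0.87307189  0.05356825  0.48463999  0.53099008]
 [ 0.0439678   0.99854676 -0.03116405  0.1467555 ]
 [-0.48560509 -0.0058999  -0.87415839  0.24780601]
 [ 0.          0.          0.          1.        ]]
```

View pics/w2.png

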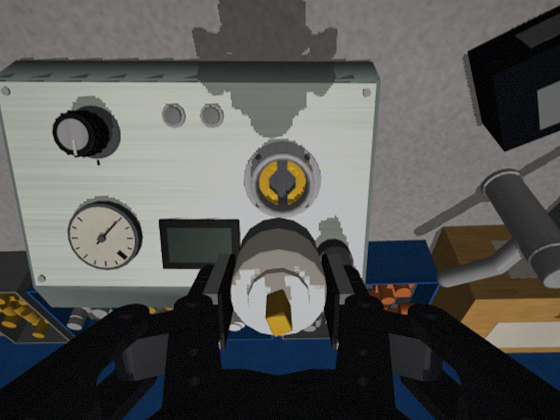

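The wrist view shows the nest at (282,177) with yellow plate halves left and right and its slots near vertical. The knob top is at (75,133) with a white pointer, the gauge at (104,236), the heavy mark at (122,253), and face screws at (6,91), (367,92) and (41,279). The cartridge is held upright in the fingers. I'll move sideways for a second view.

```bash
python3 -m pendant '[{"dx":0,"dy":-0.03,"dz":0,"rx":0,"ry":0,"rz":0,"hand":0.03},{"dx":0,"dy":-0.03,"dz":0,"rx":0,"ry":0,"rz":0,"hand":0.03},{"dx":0,"dy":-0.03,"dz":0,"rx":0,"ry":0,"rz":0,"hand":0.03},{"dx":0,"dy":0,"dz":0,"rx":0,"ry":0,"rz":0,"hand":0.03},{"dx":0,"dy":0,"dz":0,"rx":0,"ry":0,"rz":0,"hand":0.03},{"dx":0,"dy":0,"dz":0,"rx":0,"ry":0,"rz":0,"hand":0.03}]'
cat > m.py <<'E'
from h import *
def yel(f,x0,y0,x1,y1):
    h=cv2.cvtColor(f,cv2.COLOR_RGB2HSV); m=((h[...,1]>120)&(h[...,2]>70)&(h[...,0]>12)&(h[...,0]<35)).astype(np.uint8)
    z=np.zeros_like(m); z[y0:y1,x0:x1]=m[y0:y1,x0:x1]
    n,l,st,ce=cv2.connectedComponentsWithStats(z); k=1+np.argsort(-st[1:,4])[:2]
    ys,xs=np.nonzero(np.isin(l,k)); (cx,cy),r=cv2.minEnclosingCircle(np.c_[xs,ys].astype(np.float32))
    return ce[k],st[k,4],(cx,cy,r)
def screw(f,u,v,w=9):
    g=cv2.cvtColor(f,cv2.COLOR_RGB2GRAY)[v-w:v+w+1,u-w if u>=w else 0:u+w+1].astype(float); x0=max(u-w,0)
    m=np.median(g); d=np.clip(m-15-g,0,None); ys,xs=np.mgrid[:g.shape[0],:g.shape[1]]
    return (d*xs).sum()/d.sum()+x0,(d*ys).sum()/d.sum()+v-w
E
python3 - <<'E'
from m import *
f2,c2,T2=pickle.load(open('w2.pkl','rb'))
f,c=shot('wrist'); pickle.dump((f,c,tool()),open('w3.pkl','wb')); save('w3',f)
a=yel(f2,240,135,330,222); print(a)
# predict in w3 using point
P=plane(c2,*a[2][:2],[.602,.144,.09],[-.5,0,.866]); q=proj(c,P); print(P,q)
b=yel(f,*(q-45).astype(int),*(q+45).astype(int)); print(b)
print(tri([ray(c2,*a[2][:2]),ray(c,*b[2][:2])]))
for u,v in [(6,91),(367,92),(41,279)]: print(screw(f2,u,v))
cr=cv2.resize(f2[140:215,240:325],None,fx=5,fy=5,interpolation=cv2.INTER_CUBIC); cr2=cv2.resize(f[int(q[1])-37:int(q[1])+38,int(q[0])-42:int(q[0])+43],None,fx=4.4118,fy=5,interpolation=cv2.INTER_CUBIC)
save('nestcrop',np.hstack([cr,cv2.resize(cr2,(375,375))]))
save('w3s',f)
E
```

```text
clock: 4.72
position: [0.5276, 0.0562, 0.2483]
ee_rot: [0.251, 0.026, 0.968, -0.01]
contact_force: [0.8, 0.9, -1.0]
width: 0.0386
gripper_force: 45.8
(array([[295.84710744, 182.09710744],
       [268.13485477, 182.52904564]]), array([484, 482], dtype=int32), (281.7790222167969, 181.89688110351562, 23.582557678222656))
[0.60611271 0.14411888 0.09237454] [379.09258249 176.68895321]
(array([[396.2749004 , 175.15936255],
       [369.05210918, 177.63275434]]), array([502, 403], dtype=int32), (383.5, 176.5, 24.135135650634766))
(array([0.59704523, 0.14453011, 0.10291733]), [np.float64(6.067213030411438e-06), np.float64(6.067213030554316e-06)])
(np.float64(6.119817997977755), np.float64(90.58948432760364))
(np.float64(369.482131661442), np.float64(92.10031347962382))
(np.float64(38.45814138204925), np.float64(282.98173153296267))
```

View pics/nestcrop.png

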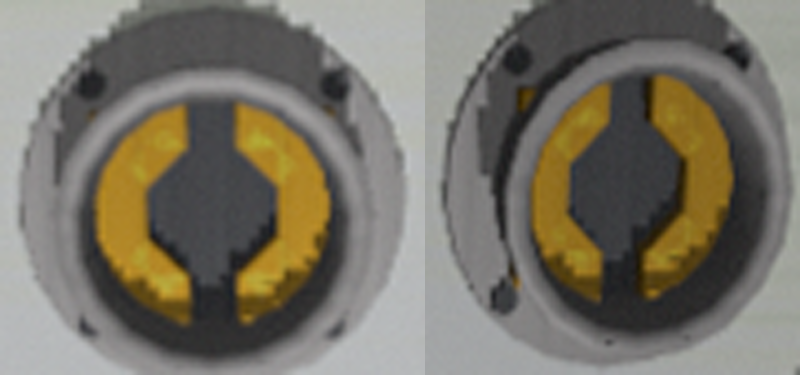

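View pics/w3s.png

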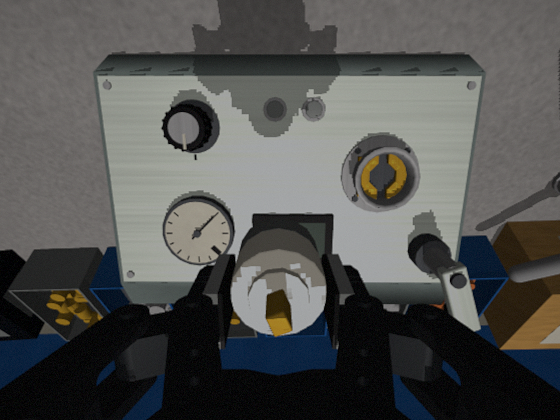

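Both crops show the slot line parallel to the image vertical, which is the tool's x axis, to within about 2°. The rim centre is about (282.8,184) in w2 and (386.8,179.2) in w3. In w3 the knob top is at (183,127), with the gauge needle at lower-left/off and the heavy mark at (215,250). The screws are at (107,86), (471,86) and (130,274).

```bash
python3 - <<'E'
from m import *
f2,c2,T2=pickle.load(open('w2.pkl','rb')); f,c,T3=pickle.load(open('w3.pkl','rb')); d=pickle.load(open('v0.pkl','rb'))
px=lambda u,v:(170+u/3,90+v/3); ct=d['top'][1]; cs=d['side'][1]
print('T3',T3[:3,3])
for u,v in [(107,86),(471,86),(130,274)]: print(screw(f,u,v,6))
def t(n,*L):
    X,r=tri(L); print(n,X.round(4),np.round(r,4)); return X
rim=t('rim',ray(c2,282.8,184),ray(c,386.8,179.2)); t('rim+top',ray(c2,282.8,184),ray(c,386.8,179.2),ray(ct,*px(151,214)))
t('key',ray(c2,282.6,183),ray(c,382.9,176.4))
A=t('sR',ray(c2,6.1,90.6),ray(c,*screw(f,107,86,6)),ray(ct,*px(448,328)));B=t('sL',ray(c2,367,92),ray(c,*screw(f,471,86,6)),ray(ct,*px(64,299)));D=t('sUR',ray(c2,40.5,279),ray(c,*screw(f,130,274,6)),ray(ct,*px(470,106)))
n=np.cross(D-A,B-A);n/=np.linalg.norm(n);print('n',n,'angle',np.degrees(np.arccos(n[2])),'rim height',(rim-A)@n)
y=B-A; print('yaw',np.degrees(np.arctan2(-y[0],y[1])), np.linalg.norm(y))
k=t('knob',ray(c2,73,131.5),ray(c,183,128)); t('knob+top',ray(c2,73,131.5),ray(c,183,128),ray(ct,*px(362,288)))
print('kh',(k-A)@n)
# circles
for nm,g,cc,x0,y0,x1,y1 in [('knobw2',f2,c2,40,95,120,165),('knobw3',f,c,150,90,225,165)]:
    gr=cv2.cvtColor(g,cv2.COLOR_RGB2GRAY)[y0:y1,x0:x1]; gr=cv2.resize(gr,None,fx=4,fy=4,interpolation=cv2.INTER_CUBIC)
    H=cv2.HoughCircles(cv2.GaussianBlur(gr,(5,5),1),cv2.HOUGH_GRADIENT,1,40,param1=80,param2=20,minRadius=50,maxRadius=110); print(nm,None if H is None else [(h[0]/4+x0,h[1]/4+y0,h[2]/4) for h in H[0][:3]])
E
```

```text
T3 [0.52720045 0.05685384 0.24794747]
(np.float64(107.29588014981273), np.float64(84.67790262172285))
(np.float64(469.7954706298655), np.float64(84.72682236376504))
(np.float64(130.42987249544626), np.float64(273.21250758955676))
rim [0.5943 0.1456 0.1095] [0.0003 0.0003]
rim+top [0.5993 0.1451 0.104 ] [0.0006 0.0023 0.0026]
key [0.6001 0.1451 0.1   ] [0.0006 0.0006]
sR [ 0.5252 -0.0959  0.0496] [0.0003 0.0005 0.0002]
sL [0.5421 0.2207 0.0497] [0.0014 0.0006 0.0018]
sUR [ 0.6805 -0.1041  0.1418] [0.0011 0.0013 0.0004]
n [-0.50888712  0.02716441  0.86040455] angle 30.63796342944962 rim height 0.022900715702714663
yaw -3.0600981758270334 0.3170518689311388
knob [ 0.5422 -0.0232  0.096 ] [0.0008 0.0008]
knob+top [ 0.5454 -0.0252  0.092 ] [0.0018 0.0004 0.0014]
kh 0.03323994025325692
knobw2 [(np.float32(71.375), np.float32(135.875), np.float32(17.05)), (np.float32(97.375), np.float32(135.125), np.float32(23.425))]
knobw3 [(np.float32(194.875), np.float32(127.625), np.float32(25.425)), (np.float32(181.875), np.float32(129.125), np.float32(17.025))]
```

```bash
cat >> m.py <<'E'
yaw=np.radians(-3.08); s,co=.5,.8660254
n=np.array([-s*np.cos(yaw),-s*np.sin(yaw),co]); u=np.array([co*np.cos(yaw),co*np.sin(yaw),s]); l=np.cross(n,u)
E
python3 - <<'E'
from m import *
f2,c2,T2=pickle.load(open('w2.pkl','rb')); f,c,T3=pickle.load(open('w3.pkl','rb')); d=pickle.load(open('v0.pkl','rb'))
px=lambda a,b:(170+a/3,90+b/3); ct=d['top'][1]
S=np.array([[.5252,-.0959,.0496],[.5421,.2207,.0497],[.6805,-.1041,.1418]]); F=S.mean(0); print('spread',(S-F)@n)
for nm,h,L in [('rim',.0265,[(c2,282.8,184),(c,386.8,179.2),(ct,*px(151,214))]),('key',.0115,[(c2,282.6,183),(c,382.9,176.4),(ct,*px(151,214))]),('knob',.035,[(c2,71.4,132.5),(c,182,128.6),(ct,*px(362,288))])]:
    for q in L:
        P=plane(*q,F+n*h,n); P0=P-n*h if nm=='knob' else P-n*(h-.0055); print(nm,P.round(4),'foot/home',P0.round(4))
print('face pts F',F, n,u,l)
# tool dir
print('T3 z vs -n deg',np.degrees(np.arccos(-T3[:3,2]@n)),'x yaw in nest deg',np.degrees(np.arctan2(T3[:3,0]@l,-T3[:3,0]@u)))
print('now');T=tool(); print(T[:3,3])
E
```

```text
spread [-0.00074791 -0.0005936   0.00134151]
rim [0.5917 0.1457 0.1119] foot/home [0.6022 0.1451 0.0937]
rim [0.5922 0.1446 0.1122] foot/home [0.6027 0.1441 0.0941]
rim [0.5966 0.1408 0.1149] foot/home [0.6071 0.1403 0.0967]
key [0.601  0.1451 0.0999] foot/home [0.604  0.1449 0.0947]
key [0.5999 0.1452 0.0994] foot/home [0.6029 0.145  0.0942]
key [0.6011 0.1432 0.1001] foot/home [0.6041 0.1431 0.0949]
knob [ 0.541  -0.0234  0.0978] foot/home [ 0.5585 -0.0243  0.0674]
knob [ 0.5422 -0.0235  0.0984] foot/home [ 0.5596 -0.0244  0.0681]
knob [ 0.5448 -0.0247  0.1   ] foot/home [ 0.5623 -0.0257  0.0696]
face pts F [0.5826     0.0069     0.08036667] [-0.49927774  0.02686513  0.8660254 ] [ 0.86477441 -0.04653177  0.5       ] [0.05373025 0.99855548 0.        ]
T3 z vs -n deg 0.9831412336459601 x yaw in nest deg -0.13507135813442017
now
[0.52720045 0.05685384 0.24794747]
```

```bash
python3 - <<'E'
from m import *
f2,c2,T2=pickle.load(open('w2.pkl','rb')); f,c,T3=pickle.load(open('w3.pkl','rb'))
for f,c,T in ((f2,c2,T2),(f,c,T3)):
    h=cv2.cvtColor(f,cv2.COLOR_RGB2HSV)[280:345,250:310]; b=(h[...,1]>110)&(h[...,0]>10)&(h[...,0]<35)&(h[...,2]>60)
    V=h[...,2]; print('V hist',np.percentile(V[b],[5,25,50,75,95]))
    th=(np.percentile(V[b],10)+np.percentile(V[b],90))/2
    for nm,m in (('bright',b&(V>th)),('all',b)):
        ys,xs=np.nonzero(m); rr=cv2.minAreaRect(np.c_[xs,ys].astype(np.float32)); print(nm,m.sum(),(rr[0][0]+250).round(1) if 0 else (round(rr[0][0]+250,1),round(rr[0][1]+280,1)),np.round(rr[1],1),round(rr[2],1))
    for x in (-.002,0,.002): print(x,proj(c,(T@[x,0,-.0392,1])[:3]).round(1),proj(c,(T@[x,0,-.0232,1])[:3]).round(1))
    g=cv2.cvtColor(f,cv2.COLOR_RGB2GRAY); print(g[300,222:332:2]); print(g[230:345:2,260])
H=pose(np.array([.603,.1447,.0944])+n*(.031+.0268),-n,-u); plan(H)
E
```

```text
V hist [ 68.9 156.5 181.  183.  185. ]
bright 350 (278.6, 324.2) [21.1 18.4] 65.0
all 439 (275.8, 313.5) [43.1 21.9] 73.0
-0.002 [280.6 336.3] [280.4 310.8]
0 [280.6 331.4] [280.4 306.4]
0.002 [280.6 326.5] [280.4 301.9]
[  7   6   6   9   7 190 183 182 183 182 182 182 185 155 184 183 182 184
 182 183 185 185 123  42  39  43  42  42  41  44  44  35  34 111 165 186
 184 182 184 184 183 185 183 169 185 183 182 183 182 183 182 170  11  11
   6]
[ 31  63  71  72  72  72  73  71  72  73  73  97 126 129 130 129 128 131
 129 131 128 129  93  66 140 184 185 184 184 183 182 182 184 183 182 183
 183 184 183 183 181 184 183 181 182 182 181 181 183 182 182 137  23  25
  34  40  36  36]
V hist [ 72.  125.5 161.  164.  165. ]
bright 310 (278.6, 324.6) [18.7 20.2] 71.6
all 411 (277.0, 319.2) [31.5 19.7] 65.0
-0.002 [281.3 327.6] [281.  302.8]
0 [281.3 322.7] [281.  298.3]
0.002 [281.3 317.7] [281.  293.8]
[ 18   7   6   2  11 170 163 165 162 162 165 163 164 159 163 164 164 164
 164 164 163 163 109  31  35  33  40  39  32  37  38  31  33 116 164 163
 163 165 161 166 163 164 163 150 166 163 164 163 164 162 150 156   1   4
   6]
[ 27  55  62  63  63  62  63  64  63  65  65  85 116 114 115 116 114 114
 128 142 144 115  82  62 100 167 163 163 163 165 165 165 165 164 164 164
 163 164 163 164 165 164 162 163 163 162 162 163 161 164 164 124  29  30
  31  33  30  28]
shift mm (old axes) [ 13.3  92.4 110.4] then turn deg [-0.31 -0.93  0.14]
```

```bash
python3 -m pendant '[{"dx":0.0044,"dy":0.0308,"dz":0,"rx":0,"ry":0,"rz":0,"hand":0.03},{"dx":0.0044,"dy":0.0308,"dz":0,"rx":0,"ry":0,"rz":0,"hand":0.03},{"dx":0.0044,"dy":0.0308,"dz":0,"rx":0,"ry":0,"rz":0,"hand":0.03},{"dx":0,"dy":0,"dz":0.03,"rx":-0.31,"ry":-0.93,"rz":0.14,"hand":0.03},{"dx":0,"dy":0,"dz":0.03,"rx":0,"ry":0,"rz":0,"hand":0.03},{"dx":0,"dy":0,"dz":0.03,"rx":0,"ry":0,"rz":0,"hand":0.03},{"dx":0,"dy":0,"dz":0,"rx":0,"ry":0,"rz":0,"hand":0.03},{"dx":0,"dy":0,"dz":0,"rx":0,"ry":0,"rz":0,"hand":0.03},{"dx":0,"dy":0,"dz":0,"rx":0,"ry":0,"rz":0,"hand":0.03}]'
cat >> m.py <<'E'
HOME=np.array([.603,.1447,.0944])
def rep():
    T=tool(); o=(T@[0,0,.0268,1])[:3]-HOME
    st=manip.get_state(); Fw=np.array(st['contact_force'])
    print('cart in nest u,l,n mm',np.round([o@u*1e3,o@l*1e3,o@n*1e3],1),'tilt deg about u,l',np.round(np.degrees([-(T[:3,2]@l),T[:3,2]@u]),2),'yaw',round(np.degrees(np.arctan2(T[:3,0]@l,-T[:3,0]@u)),2),'F u,l,n',np.round([Fw@u,Fw@l,Fw@n],1),'M',np.round(st['moment'],2),'q6',round(st['qpos'][5],3),'t',round(st['clock'],2),'w',round(st['width'],4))
E
python3 - <<'E'
from m import *
rep(); plan(pose(HOME+n*(.031+.0268),-n,-u))
E
```

```text
clock: 5.52
position: [0.5641, 0.1479, 0.1627]
ee_rot: [0.259, 0.025, 0.966, -0.007]
contact_force: [-0.3, -0.5, -1.0]
width: 0.038
gripper_force: 45.8
cart in nest u,l,n mm [ 0.3  1.1 51.9] tilt deg about u,l [-0.03 -0.  ] yaw -0.07 F u,l,n [-0.7 -0.5 -0.8] M [ 0.    0.3  -0.04] q6 -1.078 t 5.52 w 0.038
shift mm (old axes) [ 0.3 -1.1 20.9] then turn deg [ 0.03 -0.    0.07]
```

```bash
python3 -m pendant '[{"dx":0,"dy":-0.0011,"dz":0.012,"rx":0,"ry":0,"rz":0,"hand":0.03},{"dx":0,"dy":0,"dz":0.010,"rx":0,"ry":0,"rz":0,"hand":0.03},{"dx":0,"dy":0,"dz":0.006,"rx":0,"ry":0,"rz":0,"hand":0.03},{"dx":0,"dy":0,"dz":0.004,"rx":0,"ry":0,"rz":0,"hand":0.03},{"dx":0,"dy":0,"dz":0.004,"rx":0,"ry":0,"rz":0,"hand":0.03},{"dx":0,"dy":0,"dz":0,"rx":0,"ry":0,"rz":0,"hand":0.03},{"dx":0,"dy":0,"dz":0,"rx":0,"ry":0,"rz":0,"hand":0.03}]'
python3 -c "
from m import *
rep()"
```

```text
clock: 6.1
position: [0.5815, 0.1447, 0.1307]
ee_rot: [0.258, 0.026, 0.966, -0.007]
contact_force: [-0.2, 0.5, -1.2]
width: 0.0383
gripper_force: 45.8
cart in nest u,l,n mm [-0.5 -1.1 15.4] tilt deg about u,l [ 0.03 -0.05] yaw -0.01 F u,l,n [-0.8  0.5 -0.9] M [0.04 0.4  0.  ] q6 -1.048 t 6.1 w 0.0383
```

```bash
python3 -m pendant '[{"dx":0,"dy":0.0006,"dz":0.003,"rx":0,"ry":0,"rz":0,"hand":0.03},{"dx":0,"dy":0,"dz":0.003,"rx":0,"ry":0,"rz":0,"hand":0.03},{"dx":0,"dy":0,"dz":0.002,"rx":0,"ry":0,"rz":0,"hand":0.03},{"dx":0,"dy":0,"dz":0.001,"rx":0,"ry":0,"rz":0,"hand":0.03},{"dx":0,"dy":0,"dz":0.001,"rx":0,"ry":0,"rz":0,"hand":0.03},{"dx":0,"dy":0,"dz":0,"rx":0,"ry":0,"rz":0,"hand":0.03},{"dx":0,"dy":0,"dz":0,"rx":0,"ry":0,"rz":0,"hand":0.03}]'
python3 -c "
from m import *
rep()"
```

```text
clock: 6.68
position: [0.5864, 0.1451, 0.122]
ee_rot: [0.258, 0.026, 0.966, -0.007]
contact_force: [-1.2, -0.1, 0.3]
width: 0.0385
gripper_force: 46.1
cart in nest u,l,n mm [-0.6 -0.5  5.4] tilt deg about u,l [ 0.03 -0.06] yaw -0.01 F u,l,n [-0.9 -0.2  0.9] M [ 0.06  0.32 -0.02] q6 -1.034 t 6.68 w 0.0385
```

```bash
python3 -m pendant '[{"dx":0,"dy":0,"dz":0.001,"rx":0,"ry":0,"rz":0,"hand":0.03},{"dx":0,"dy":0,"dz":0.001,"rx":0,"ry":0,"rz":0,"hand":0.03},{"dx":0,"dy":0,"dz":0.0005,"rx":0,"ry":0,"rz":0,"hand":0.03},{"dx":0,"dy":0,"dz":0,"rx":0,"ry":0,"rz":0,"hand":0.03},{"dx":0,"dy":0,"dz":0,"rx":0,"ry":0,"rz":0,"hand":0.03}]'
python3 -c "
from m import *
rep()"
```

```text
clock: 7.1
position: [0.587, 0.1451, 0.1219]
ee_rot: [0.259, 0.026, 0.965, -0.007]
contact_force: [-12.6, 0.3, 16.5]
width: 0.0386
gripper_force: 48.1
cart in nest u,l,n mm [-0.1 -0.5  5. ] tilt deg about u,l [0.02 0.05] yaw -0.01 F u,l,n [-2.7 -0.4 20.6] M [-0.11  0.78 -0.12] q6 -1.031 t 7.1 w 0.0386
```

```bash
python3 -m pendant '[{"dx":0,"dy":0,"dz":-0.0012,"rx":0,"ry":0,"rz":0,"hand":0.03},{"dx":0,"dy":0,"dz":0,"rx":0,"ry":0,"rz":0,"hand":0.03},{"dx":0,"dy":0,"dz":0,"rx":0,"ry":0,"rz":0,"hand":0.03}]' 25 | tail -1
python3 -c "
from m import *
rep()"
python3 -m pendant '[{"dx":0,"dy":0,"dz":0,"rx":0,"ry":0,"rz":2.5,"hand":0.03},{"dx":0,"dy":0,"dz":0,"rx":0,"ry":0,"rz":2.5,"hand":0.03},{"dx":0,"dy":0,"dz":0,"rx":0,"ry":0,"rz":2.5,"hand":0.03},{"dx":0,"dy":0,"dz":0,"rx":0,"ry":0,"rz":2.5,"hand":0.03},{"dx":0,"dy":0,"dz":0,"rx":0,"ry":0,"rz":2.5,"hand":0.03},{"dx":0,"dy":0,"dz":0,"rx":0,"ry":0,"rz":2.5,"hand":0.03}]' | tail -1
python3 -c "
from m import *
rep()"
```

```text
gripper_force: 46.9
cart in nest u,l,n mm [-0.3 -0.5  5.2] tilt deg about u,l [0.02 0.01] yaw -0.01 F u,l,n [-2.1  0.7 13.7] M [-0.01  0.62 -0.05] q6 -1.032 t 7.35 w 0.0383
gripper_force: 47.0
cart in nest u,l,n mm [ 0.7 -0.2  5.2] tilt deg about u,l [-0.02  0.1 ] yaw 15.09 F u,l,n [-0.5  0.5 12.8] M [-0.   0.4  0.1] q6 -0.769 t 7.85 w 0.0385
```

```bash
python3 -m pendant '[{"dx":0,"dy":0,"dz":-0.0004,"rx":0,"ry":0,"rz":2.5,"hand":0.036},{"dx":0,"dy":0,"dz":0,"rx":0,"ry":0,"rz":2.5,"hand":0.036},{"dx":0,"dy":0,"dz":0,"rx":0,"ry":0,"rz":2.5,"hand":0.036},{"dx":0,"dy":0,"dz":0,"rx":0,"ry":0,"rz":2.5,"hand":0.036},{"dx":0,"dy":0,"dz":0,"rx":0,"ry":0,"rz":2.5,"hand":0.036},{"dx":0,"dy":0,"dz":0,"rx":0,"ry":0,"rz":2.5,"hand":0.036}]' 25 | tail -1
python3 -c "
from m import *
rep()"
python3 -m pendant '[{"dx":0,"dy":0,"dz":0,"rx":0,"ry":0,"rz":2.5,"hand":0.036},{"dx":0,"dy":0,"dz":0,"rx":0,"ry":0,"rz":2.5,"hand":0.036},{"dx":0,"dy":0,"dz":0,"rx":0,"ry":0,"rz":2.5,"hand":0.036},{"dx":0,"dy":0,"dz":0,"rx":0,"ry":0,"rz":2.5,"hand":0.036},{"dx":0,"dy":0,"dz":0,"rx":0,"ry":0,"rz":2.5,"hand":0.036},{"dx":0,"dy":0,"dz":0,"rx":0,"ry":0,"rz":2.5,"hand":0.036}]' | tail -1
python3 -c "
from m import *
rep()"
```

```text
gripper_force: 46.5
cart in nest u,l,n mm [ 0.9 -0.1  5.3] tilt deg about u,l [-0.03  0.11] yaw 30.09 F u,l,n [-0.6  0.1  8.7] M [0.02 0.28 0.11] q6 -0.507 t 8.35 w 0.0382
gripper_force: 46.5
cart in nest u,l,n mm [ 1.  -0.   5.3] tilt deg about u,l [-0.03  0.12] yaw 45.09 F u,l,n [ 0.3 -0.1  9.2] M [0.04 0.25 0.09] q6 -0.245 t 8.85 w 0.0385
```

```bash
for i in 1; do python3 -m pendant '[{"dx":0,"dy":0,"dz":0,"rx":0,"ry":0,"rz":2.5,"hand":0.036},{"dx":0,"dy":0,"dz":0,"rx":0,"ry":0,"rz":2.5,"hand":0.036},{"dx":0,"dy":0,"dz":0,"rx":0,"ry":0,"rz":2.5,"hand":0.036},{"dx":0,"dy":0,"dz":0,"rx":0,"ry":0,"rz":2.5,"hand":0.036},{"dx":0,"dy":0,"dz":0,"rx":0,"ry":0,"rz":2.5,"hand":0.036},{"dx":0,"dy":0,"dz":0,"rx":0,"ry":0,"rz":2.5,"hand":0.036}]' | tail -1; done
python3 -c "
from m import *
rep()"
python3 -m pendant '[{"dx":0,"dy":0,"dz":0,"rx":0,"ry":0,"rz":2.5,"hand":0.036},{"dx":0,"dy":0,"dz":0,"rx":0,"ry":0,"rz":2.5,"hand":0.036},{"dx":0,"dy":0,"dz":0,"rx":0,"ry":0,"rz":2.5,"hand":0.036},{"dx":0,"dy":0,"dz":0,"rx":0,"ry":0,"rz":2.5,"hand":0.036},{"dx":0,"dy":0,"dz":0,"rx":0,"ry":0,"rz":2.5,"hand":0.036},{"dx":0,"dy":0,"dz":0,"rx":0,"ry":0,"rz":2.5,"hand":0.036}]' | tail -1
python3 -c "
from m import *
rep()"
```

```text
gripper_force: 46.5
cart in nest u,l,n mm [ 1.  -0.   5.3] tilt deg about u,l [-0.03  0.12] yaw 60.09 F u,l,n [-0.5 -0.2  8.1] M [-0.04  0.29  0.09] q6 0.016 t 9.35 w 0.0382
gripper_force: 46.4
cart in nest u,l,n mm [ 1.  -0.1  5.3] tilt deg about u,l [-0.03  0.12] yaw 75.09 F u,l,n [-0.7 -0.9  8.4] M [-0.07  0.23  0.08] q6 0.278 t 9.85 w 0.0383
```

```bash
python3 -m pendant '[{"dx":0,"dy":0,"dz":0,"rx":0,"ry":0,"rz":2.5,"hand":0.036},{"dx":0,"dy":0,"dz":0,"rx":0,"ry":0,"rz":2.5,"hand":0.036},{"dx":0,"dy":0,"dz":0,"rx":0,"ry":0,"rz":2.5,"hand":0.036},{"dx":0,"dy":0,"dz":0,"rx":0,"ry":0,"rz":2.5,"hand":0.036},{"dx":0,"dy":0,"dz":0,"rx":0,"ry":0,"rz":2.5,"hand":0.036},{"dx":0,"dy":0,"dz":0,"rx":0,"ry":0,"rz":2.5,"hand":0.036}]' | tail -1
python3 -c "
from m import *
rep()"
python3 -m pendant '[{"dx":0,"dy":0,"dz":0,"rx":0,"ry":0,"rz":2.5,"hand":0.036},{"dx":0,"dy":0,"dz":0,"rx":0,"ry":0,"rz":2.5,"hand":0.036},{"dx":0,"dy":0,"dz":0,"rx":0,"ry":0,"rz":2.5,"hand":0.036},{"dx":0,"dy":0,"dz":0,"rx":0,"ry":0,"rz":2.5,"hand":0.036},{"dx":0,"dy":0,"dz":0,"rx":0,"ry":0,"rz":2.5,"hand":0.036},{"dx":0,"dy":0,"dz":0,"rx":0,"ry":0,"rz":2.5,"hand":0.036}]' | tail -1
python3 -c "
from m import *
rep()"
```

```text
gripper_force: 46.4
cart in nest u,l,n mm [ 0.9 -0.1  5.2] tilt deg about u,l [-0.02  0.11] yaw 90.09 F u,l,n [0.2 0.2 7.5] M [-0.09  0.28  0.04] q6 0.54 t 10.35 w 0.0383
gripper_force: 46.4
cart in nest u,l,n mm [ 1.  -0.3  5. ] tilt deg about u,l [-0.   0.1] yaw 105.08 F u,l,n [ 1.2 -1.4  6. ] M [-0.29  0.19 -0.08] q6 0.802 t 10.85 w 0.0385
```

```bash
python3 -m pendant '[{"dx":0,"dy":0,"dz":0.0004,"rx":0,"ry":0,"rz":2.5,"hand":0.036},{"dx":0,"dy":0,"dz":0,"rx":0,"ry":0,"rz":2.5,"hand":0.036},{"dx":0,"dy":0,"dz":0,"rx":0,"ry":0,"rz":2.5,"hand":0.036},{"dx":0,"dy":0,"dz":0,"rx":0,"ry":0,"rz":2.5,"hand":0.036}]' | tail -1
python3 -c "
from m import *
rep()"
```

```text
gripper_force: 45.9
cart in nest u,l,n mm [0.6 0.1 4.1] tilt deg about u,l [-0.04  0.07] yaw 115.12 F u,l,n [0.1 3.2 0.6] M [0.37 0.23 0.23] q6 0.977 t 11.18 w 0.0381
```

```bash
python3 -m pendant '[{"dx":0,"dy":0,"dz":0.001,"rx":0,"ry":0,"rz":-1,"hand":0.036},{"dx":0,"dy":0,"dz":0.001,"rx":0,"ry":0,"rz":0,"hand":0.036},{"dx":0,"dy":0,"dz":0,"rx":0,"ry":0,"rz":0,"hand":0.036}]' | tail -1
python3 -c "
from m import *
rep()"
```

```text
gripper_force: 45.9
cart in nest u,l,n mm [ 0.  -0.1  1.8] tilt deg about u,l [-0.02  0.01] yaw 113.93 F u,l,n [0.6 2.2 0. ] M [0.33 0.12 0.22] q6 0.959 t 11.43 w 0.0383
```

Dropping freely (n = 1.8 mm). I'll push the last part.

```bash
python3 -m pendant '[{"dx":0,"dy":0,"dz":0.001,"rx":0,"ry":0,"rz":0,"hand":0.036},{"dx":0,"dy":0,"dz":0.001,"rx":0,"ry":0,"rz":0,"hand":0.036},{"dx":0,"dy":0,"dz":0.0005,"rx":0,"ry":0,"rz":0,"hand":0.036},{"dx":0,"dy":0,"dz":0.0005,"rx":0,"ry":0,"rz":0,"hand":0.036},{"dx":0,"dy":0,"dz":0,"rx":0,"ry":0,"rz":0,"hand":0.036}]' | tail -1
python3 -c "
from m import *
rep()"
```

```text
gripper_force: 46.6
cart in nest u,l,n mm [ 0.1  0.1 -0.5] tilt deg about u,l [-0.03  0.03] yaw 113.99 F u,l,n [-0.4  3.5  6.2] M [0.6  0.16 0.38] q6 0.964 t 11.85 w 0.0381
```

```bash
python3 -m pendant '[{"dx":0,"dy":0,"dz":0.0005,"rx":0,"ry":0,"rz":0,"hand":0.036},{"dx":0,"dy":0,"dz":0.0003,"rx":0,"ry":0,"rz":0,"hand":0.036},{"dx":0,"dy":0,"dz":0,"rx":0,"ry":0,"rz":0,"hand":0.036},{"dx":0,"dy":0,"dz":0,"rx":0,"ry":0,"rz":0,"hand":0.036}]' | tail -1
python3 -c "
from m import *
rep()"
```

```text
gripper_force: 47.0
cart in nest u,l,n mm [ 0.2  0.2 -0.6] tilt deg about u,l [-0.04  0.06] yaw 113.99 F u,l,n [-0.8  5.1 11.4] M [0.6  0.33 0.39] q6 0.965 t 12.18 w 0.0382
```

```bash
python3 -m pendant '[{"dx":0,"dy":0,"dz":-0.001,"rx":0,"ry":0,"rz":-0.5,"hand":0.036},{"dx":0,"dy":0,"dz":0,"rx":0,"ry":0,"rz":0,"hand":0.062},{"dx":0,"dy":0,"dz":0,"rx":0,"ry":0,"rz":0,"hand":0.062},{"dx":0,"dy":0,"dz":0,"rx":0,"ry":0,"rz":0,"hand":0.062},{"dx":0,"dy":0,"dz":0,"rx":0,"ry":0,"rz":0,"hand":0.062},{"dx":0,"dy":0,"dz":0,"rx":0,"ry":0,"rz":0,"hand":0.062},{"dx":0,"dy":0,"dz":-0.02,"rx":0,"ry":0,"rz":0,"hand":0.062},{"dx":0,"dy":0,"dz":-0.03,"rx":0,"ry":0,"rz":0,"hand":0.062},{"dx":0,"dy":0,"dz":-0.035,"rx":0,"ry":0,"rz":0,"hand":0.062},{"dx":0,"dy":0,"dz":-0.035,"rx":0,"ry":0,"rz":0,"hand":0.062},{"dx":0,"dy":0,"dz":0,"rx":0,"ry":0,"rz":0,"hand":0.062},{"dx":0,"dy":0,"dz":0,"rx":0,"ry":0,"rz":0,"hand":0.062}]'
python3 -c "
from m import *
rep()
plan(pose(HOME+n*.15-l*.17-u*.03,-n,-u))"
```

```text
clock: 13.18
position: [0.5301, 0.1485, 0.2232]
ee_rot: [0.148, 0.821, 0.508, 0.214]
contact_force: [1.3, -0.8, -0.7]
width: 0.062
gripper_force: 0.0
cart in nest u,l,n mm [ 1.300e+00 -1.000e-01  1.213e+02] tilt deg about u,l [-0.05  0.21] yaw 113.51 F u,l,n [ 0.8 -0.7 -1.2] M [ 0.02  0.25 -0.06] q6 0.865 t 13.18 w 0.062
shift mm (old axes) [-168.2   39.1   -2.2] then turn deg [ 2.5000e-01  8.0000e-02 -1.1351e+02]
```

```bash
python3 -m pendant '[{"dx":-0.0336,"dy":0.0078,"dz":0,"rx":0,"ry":0,"rz":0,"hand":0.062},{"dx":-0.0336,"dy":0.0078,"dz":0,"rx":0,"ry":0,"rz":0,"hand":0.062},{"dx":-0.0336,"dy":0.0078,"dz":0,"rx":0,"ry":0,"rz":0,"hand":0.062},{"dx":-0.0336,"dy":0.0078,"dz":0,"rx":0,"ry":0,"rz":0,"hand":0.062},{"dx":-0.0336,"dy":0.0078,"dz":0,"rx":0,"ry":0,"rz":0,"hand":0.062},{"dx":0,"dy":0,"dz":0,"rx":0,"ry":0,"rz":-7.1,"hand":0.062},{"dx":0,"dy":0,"dz":0,"rx":0,"ry":0,"rz":-7.1,"hand":0.062},{"dx":0,"dy":0,"dz":0,"rx":0,"ry":0,"rz":-7.1,"hand":0.062},{"dx":0,"dy":0,"dz":0,"rx":0,"ry":0,"rz":-7.1,"hand":0.062}]' | tail -1
python3 -m pendant '[{"dx":0,"dy":0,"dz":0,"rx":0,"ry":0,"rz":-7.1,"hand":0.062},{"dx":0,"dy":0,"dz":0,"rx":0,"ry":0,"rz":-7.1,"hand":0.062},{"dx":0,"dy":0,"dz":0,"rx":0,"ry":0,"rz":-7.1,"hand":0.062},{"dx":0,"dy":0,"dz":0,"rx":0,"ry":0,"rz":-7.1,"hand":0.062},{"dx":0,"dy":0,"dz":0,"rx":0,"ry":0,"rz":-7.1,"hand":0.062},{"dx":0,"dy":0,"dz":0,"rx":0,"ry":0,"rz":-7.1,"hand":0.062},{"dx":0,"dy":0,"dz":0,"rx":0,"ry":0,"rz":-7.1,"hand":0.062},{"dx":0,"dy":0,"dz":0,"rx":0,"ry":0,"rz":-7.1,"hand":0.062},{"dx":0,"dy":0,"dz":0,"rx":0,"ry":0,"rz":-7.1,"hand":0.062},{"dx":0,"dy":0,"dz":0,"rx":0,"ry":0,"rz":-7.1,"hand":0.062},{"dx":0,"dy":0,"dz":0,"rx":0,"ry":0,"rz":-7.1,"hand":0.062},{"dx":0,"dy":0,"dz":0,"rx":0,"ry":0,"rz":-7.1,"hand":0.062}]' | tail -1
python3 -m pendant '[{"dx":0,"dy":0,"dz":0,"rx":0,"ry":0,"rz":0,"hand":0.062},{"dx":0,"dy":0,"dz":0,"rx":0,"ry":0,"rz":0,"hand":0.062}]' | tail -1
python3 - <<'E'
from m import *
rep()
f,c=shot('wrist'); fs,cs=shot('side'); ft,ct=shot('top'); pickle.dump((f,c,fs,cs,ft,ct),open('w4.pkl','wb'))
save('w4',f)
E
```

```text
gripper_force: 0.0
gripper_force: 0.0
gripper_force: 0.0
cart in nest u,l,n mm [ -32.8 -170.3  118.3] tilt deg about u,l [ 0.02 -0.2 ] yaw 0.1 F u,l,n [-0.2  0.3 -0.1] M [0.01 0.16 0.  ] q6 -1.893 t 15.1 w 0.062
```

View pics/w4.png

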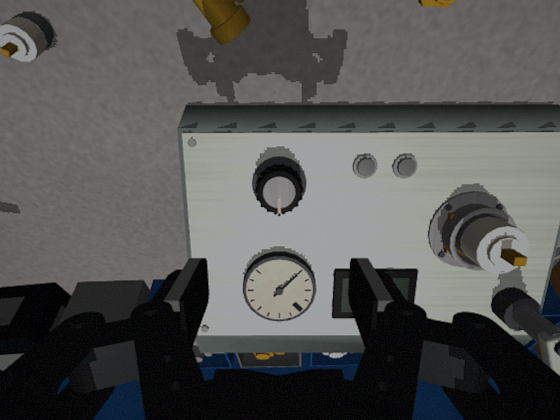

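The view shows the cartridge sitting upright in the nest at (500,245), the fingers clear, and the knob cap centre at (279,193). The needle is at off and the heavy mark is at (299,306).

```bash
python3 - <<'E'
from m import *
f,c,fs,cs,ft,ct=pickle.load(open('w4.pkl','rb'))
f2,c2,_=pickle.load(open('w2.pkl','rb')); f3,c3,_=pickle.load(open('w3.pkl','rb'))
g=cv2.cvtColor(f,cv2.COLOR_RGB2GRAY); m=np.zeros_like(g); m[165:225,250:310]=((g[165:225,250:310]>70)&(g[165:225,250:310]<230)).astype(np.uint8)
n_,lab,st,ce=cv2.connectedComponentsWithStats(m); k=lab[188,272]; print('cap',st[k],ce[k])
F=np.array([.5826,.0069,.08037])
cu=(279,193)
K=plane(c,*cu,F+n*.035,n); print(K)
print(tri([ray(c,*cu),ray(c2,73,132.5),ray(c3,183,128.6)]))
K2=tri([ray(c,*cu),ray(c2,73,132.5),ray(c3,183,128.6)])[0]; print('h',(K2-F)@n)
plan(pose(K+n*.0,-n,-u)); plan(pose(K-n*.018,-n,-u))
E
```

```text
cap [ 250  165   60   60 2317] [279.98532585 201.01510574]
[ 0.54255494 -0.02244926  0.09860834]
(array([ 0.54172952, -0.02232419,  0.09855116]), [np.float64(0.0006474967710295471), np.float64(0.0010317471489642226), np.float64(0.0004072645209481592)])
h 0.03536595865244786
shift mm (old axes) [ 10.1   0.  116.4] then turn deg [-0.02 -0.12 -0.01]
shift mm (old axes) [ 10.    0.  134.4] then turn deg [-0.02 -0.12 -0.01]
```

```bash
python3 -m pendant '[{"dx":0.0101,"dy":0,"dz":0.03,"rx":0,"ry":0,"rz":0,"hand":0.062},{"dx":0,"dy":0,"dz":0.03,"rx":0,"ry":0,"rz":0,"hand":0.062},{"dx":0,"dy":0,"dz":0.03,"rx":0,"ry":0,"rz":0,"hand":0.062},{"dx":0,"dy":0,"dz":0.012,"rx":0,"ry":0,"rz":0,"hand":0.062},{"dx":0,"dy":0,"dz":0,"rx":0,"ry":0,"rz":0,"hand":0.062},{"dx":0,"dy":0,"dz":0,"rx":0,"ry":0,"rz":0,"hand":0.062},{"dx":0,"dy":0,"dz":0,"rx":0,"ry":0,"rz":0,"hand":0.062}]'
cat >> m.py <<'E'
K=np.array([.5422,-.0224,.0986])
def repk():
    T=tool(); o=T[:3,3]-K; st=manip.get_state(); Fw=np.array(st['contact_force'])
    print('TCP rel knob top u,l,n mm',np.round([o@u*1e3,o@l*1e3,o@n*1e3],1),'yaw',round(np.degrees(np.arctan2(T[:3,0]@l,-T[:3,0]@u)),2),'F u,l,n',np.round([Fw@u,Fw@l,Fw@n],1),'M.n',round(np.array(st['moment'])@n,2),'q6',round(st['qpos'][5],3),'t',round(st['clock'],2),'w',round(st['width'],4))
E
python3 -c "
from m import *
repk(); plan(pose(K-n*.018,-n,-u))"
```

```text
clock: 15.83
position: [0.5358, -0.0221, 0.1124]
ee_rot: [0.259, 0.025, 0.966, -0.007]
contact_force: [0.1, 0.0, -0.2]
width: 0.0621
gripper_force: 0.0
TCP rel knob top u,l,n mm [ 1.4 -0.  15.2] yaw -0.09 F u,l,n [-0.   0.  -0.2] M.n -0.03 q6 -2.006 t 15.83 w 0.0621
shift mm (old axes) [ 1.4  0.  33.2] then turn deg [-0.03 -0.    0.09]
```

```bash
python3 -m pendant '[{"dx":0.0014,"dy":0,"dz":0.01,"rx":0,"ry":0,"rz":0,"hand":0.062},{"dx":0,"dy":0,"dz":0.01,"rx":0,"ry":0,"rz":0,"hand":0.062},{"dx":0,"dy":0,"dz":0.008,"rx":0,"ry":0,"rz":0,"hand":0.062},{"dx":0,"dy":0,"dz":0.005,"rx":0,"ry":0,"rz":0,"hand":0.062},{"dx":0,"dy":0,"dz":0,"rx":0,"ry":0,"rz":0,"hand":0.062},{"dx":0,"dy":0,"dz":0,"rx":0,"ry":0,"rz":0,"hand":0.062}]' | tail -1
python3 -c "
from m import *
repk()"
python3 -m pendant '[{"dx":0,"dy":0,"dz":0,"rx":0,"ry":0,"rz":0,"hand":0.03},{"dx":0,"dy":0,"dz":0,"rx":0,"ry":0,"rz":0,"hand":0.03},{"dx":0,"dy":0,"dz":0,"rx":0,"ry":0,"rz":0,"hand":0.03},{"dx":0,"dy":0,"dz":0,"rx":0,"ry":0,"rz":0,"hand":0.03},{"dx":0,"dy":0,"dz":0,"rx":0,"ry":0,"rz":0,"hand":0.03},{"dx":0,"dy":0,"dz":0,"rx":0,"ry":0,"rz":0,"hand":0.03}]' 45 | tail -1
python3 -c "
from m import *
repk()"
```

```text
gripper_force: 0.0
TCP rel knob top u,l,n mm [ -0.3   0.  -18.1] yaw -0.11 F u,l,n [-0.4  0.3 -0. ] M.n 0.01 q6 -2.097 t 16.33 w 0.0617
gripper_force: 44.2
TCP rel knob top u,l,n mm [ -0.2   0.3 -17.6] yaw -0.12 F u,l,n [0.  1.5 5.7] M.n -0.01 q6 -2.097 t 16.83 w 0.0338
```

```bash
python3 -m pendant '[{"dx":0,"dy":0,"dz":-0.002,"rx":0,"ry":0,"rz":0,"hand":0.03},{"dx":0,"dy":0,"dz":-0.002,"rx":0,"ry":0,"rz":0,"hand":0.03},{"dx":0,"dy":0,"dz":-0.0015,"rx":0,"ry":0,"rz":0,"hand":0.03},{"dx":0,"dy":0,"dz":-0.001,"rx":0,"ry":0,"rz":0,"hand":0.03},{"dx":0,"dy":0,"dz":-0.0005,"rx":0,"ry":0,"rz":0,"hand":0.03},{"dx":0,"dy":0,"dz":0,"rx":0,"ry":0,"rz":0,"hand":0.03},{"dx":0,"dy":0,"dz":0,"rx":0,"ry":0,"rz":0,"hand":0.03}]' | tail -1
python3 -c "
from m import *
repk()"
```

```text
gripper_force: 45.3
TCP rel knob top u,l,n mm [ -0.3   0.2 -11.2] yaw -0.11 F u,l,n [1.5 5.2 0.9] M.n 0.03 q6 -2.074 t 17.42 w 0.0341
```

```bash
python3 -m pendant '[{"dx":0,"dy":0,"dz":0,"rx":0,"ry":0,"rz":4,"hand":0.03},{"dx":0,"dy":0,"dz":0,"rx":0,"ry":0,"rz":4,"hand":0.03},{"dx":0,"dy":0,"dz":0,"rx":0,"ry":0,"rz":4,"hand":0.03},{"dx":0,"dy":0,"dz":0,"rx":0,"ry":0,"rz":0,"hand":0.03}]' | tail -1
python3 - <<'E'
from m import *
repk()
f,c=shot('wrist'); f0=pickle.load(open('w4.pkl','rb'))
ft,ct=shot('side'); a=cv2.resize(ft[170:225,205:285],(400,275),interpolation=cv2.INTER_CUBIC); save('w5',np.vstack([f,np.pad(a,((0,0),(0,160),(0,0)))])[:600]); pickle.dump((f,c,ft,ct),open('w5.pkl','wb'))
# knob outline top in side images before/after
E
```

```text
gripper_force: 45.3
TCP rel knob top u,l,n mm [ -0.2   0.3 -11.2] yaw 12.02 F u,l,n [1.5 5.8 1.1] M.n -0.02 q6 -1.863 t 17.75 w 0.0333
```

```bash
python3 -m pendant '[{"dx":0,"dy":0,"dz":0,"rx":0,"ry":0,"rz":4,"hand":0.03},{"dx":0,"dy":0,"dz":0,"rx":0,"ry":0,"rz":4,"hand":0.03},{"dx":0,"dy":0,"dz":0,"rx":0,"ry":0,"rz":4,"hand":0.03},{"dx":0,"dy":0,"dz":0,"rx":0,"ry":0,"rz":4,"hand":0.03},{"dx":0,"dy":0,"dz":0,"rx":0,"ry":0,"rz":4,"hand":0.03},{"dx":0,"dy":0,"dz":0,"rx":0,"ry":0,"rz":4,"hand":0.03},{"dx":0,"dy":0,"dz":0,"rx":0,"ry":0,"rz":4,"hand":0.03},{"dx":0,"dy":0,"dz":0,"rx":0,"ry":0,"rz":4,"hand":0.03},{"dx":0,"dy":0,"dz":0,"rx":0,"ry":0,"rz":4,"hand":0.03},{"dx":0,"dy":0,"dz":0,"rx":0,"ry":0,"rz":4,"hand":0.03},{"dx":0,"dy":0,"dz":0,"rx":0,"ry":0,"rz":4,"hand":0.03},{"dx":0,"dy":0,"dz":0,"rx":0,"ry":0,"rz":4,"hand":0.03}]' | tail -1
python3 -m pendant '[{"dx":0,"dy":0,"dz":0,"rx":0,"ry":0,"rz":0,"hand":0.03},{"dx":0,"dy":0,"dz":0,"rx":0,"ry":0,"rz":0,"hand":0.03}]' | tail -1
python3 - <<'E'
from m import *
repk()
fs,cs=shot('side'); ft,ct=shot('top'); d=pickle.load(open('v0.pkl','rb'))
z=lambda f,x0,y0,x1,y1:cv2.resize(f[y0:y1,x0:x1],(390,290),interpolation=cv2.INTER_CUBIC)
save('g',np.vstack([np.hstack([z(d['side'][0],200,170,285,235),z(fs,200,170,285,235)]),np.hstack([z(d['top'][0],260,120,325,168),z(ft,260,120,325,168)])]))
E
```

```text
gripper_force: 45.2
gripper_force: 45.2
TCP rel knob top u,l,n mm [  0.1   0.6 -11.1] yaw 59.91 F u,l,n [ 3.1  8.1 -0.6] M.n -0.04 q6 -1.027 t 19.02 w 0.0338
```

View pics/g.png

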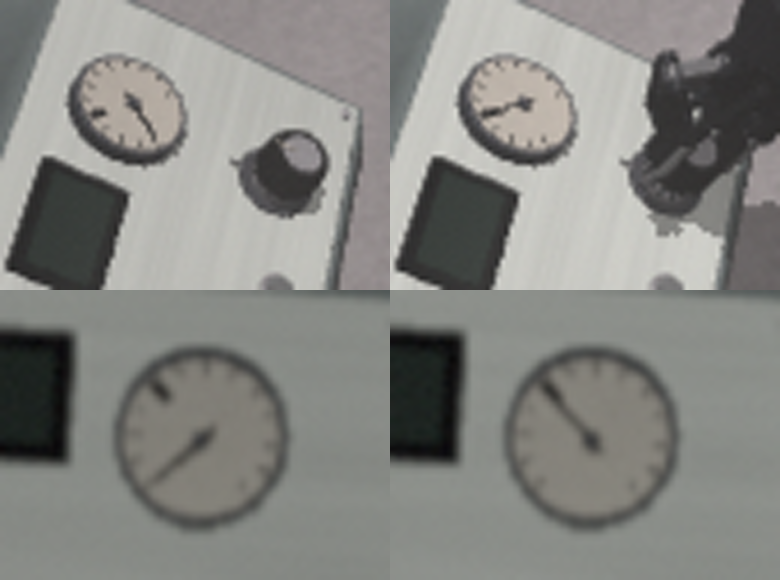

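The needle now stands on the heavy mark in both views. I'll push the knob in.

```bash
python3 -m pendant '[{"dx":0,"dy":0,"dz":0.0015,"rx":0,"ry":0,"rz":0,"hand":0.03},{"dx":0,"dy":0,"dz":0.0015,"rx":0,"ry":0,"rz":0,"hand":0.03},{"dx":0,"dy":0,"dz":0.0015,"rx":0,"ry":0,"rz":0,"hand":0.03},{"dx":0,"dy":0,"dz":0.0015,"rx":0,"ry":0,"rz":0,"hand":0.03},{"dx":0,"dy":0,"dz":0.001,"rx":0,"ry":0,"rz":0,"hand":0.03},{"dx":0,"dy":0,"dz":0.0005,"rx":0,"ry":0,"rz":0,"hand":0.03},{"dx":0,"dy":0,"dz":0.0005,"rx":0,"ry":0,"rz":0,"hand":0.03},{"dx":0,"dy":0,"dz":0,"rx":0,"ry":0,"rz":0,"hand":0.03},{"dx":0,"dy":0,"dz":0,"rx":0,"ry":0,"rz":0,"hand":0.03}]' | tail -1
python3 -c "
from m import *
repk()"
```

```text
gripper_force: 47.4
TCP rel knob top u,l,n mm [  0.1   0.6 -17.8] yaw 59.87 F u,l,n [ 1.5  6.6 18.4] M.n 0.03 q6 -1.054 t 19.87 w 0.034
```

```bash
python3 -m pendant '[{"dx":0,"dy":0,"dz":-0.001,"rx":0,"ry":0,"rz":0,"hand":0.03},{"dx":0,"dy":0,"dz":0,"rx":0,"ry":0,"rz":0,"hand":0.062},{"dx":0,"dy":0,"dz":0,"rx":0,"ry":0,"rz":0,"hand":0.062},{"dx":0,"dy":0,"dz":0,"rx":0,"ry":0,"rz":0,"hand":0.062},{"dx":0,"dy":0,"dz":0,"rx":0,"ry":0,"rz":0,"hand":0.062},{"dx":0,"dy":0,"dz":-0.01,"rx":0,"ry":0,"rz":0,"hand":0.062},{"dx":0,"dy":0,"dz":-0.015,"rx":0,"ry":0,"rz":0,"hand":0.062},{"dx":0,"dy":0,"dz":-0.015,"rx":0,"ry":0,"rz":0,"hand":0.062},{"dx":0,"dy":0,"dz":0,"rx":0,"ry":0,"rz":0,"hand":0},{"dx":0,"dy":0,"dz":0,"rx":0,"ry":0,"rz":0,"hand":0},{"dx":0,"dy":0,"dz":0,"rx":0,"ry":0,"rz":0,"hand":0},{"dx":0,"dy":0,"dz":0,"rx":0,"ry":0,"rz":0,"hand":0}]' | tail -1
python3 -m pendant '[{"dx":0,"dy":0,"dz":0,"rx":0,"ry":0,"rz":0,"hand":0},{"dx":0,"dy":0,"dz":0,"rx":0,"ry":0,"rz":0,"hand":0},{"dx":0,"dy":0,"dz":0,"rx":0,"ry":0,"rz":0,"hand":0}]' | tail -1
python3 -c "
from m import *
repk()"
```

```text
gripper_force: 0.0
gripper_force: 0.0
TCP rel knob top u,l,n mm [-0.8  0.  21.2] yaw 59.89 F u,l,n [-0.1 -0.6  0.4] M.n -0.01 q6 -0.951 t 21.12 w 0.0004
```

```bash
python3 -m pendant '[{"dx":0,"dy":0,"dz":0.008,"rx":0,"ry":0,"rz":0,"hand":0},{"dx":0,"dy":0,"dz":0.004,"rx":0,"ry":0,"rz":0,"hand":0},{"dx":0,"dy":0,"dz":0.003,"rx":0,"ry":0,"rz":0,"hand":0},{"dx":0,"dy":0,"dz":0.002,"rx":0,"ry":0,"rz":0,"hand":0},{"dx":0,"dy":0,"dz":0.0015,"rx":0,"ry":0,"rz":0,"hand":0},{"dx":0,"dy":0,"dz":0.0015,"rx":0,"ry":0,"rz":0,"hand":0},{"dx":0,"dy":0,"dz":0.001,"rx":0,"ry":0,"rz":0,"hand":0},{"dx":0,"dy":0,"dz":0.0005,"rx":0,"ry":0,"rz":0,"hand":0},{"dx":0,"dy":0,"dz":0,"rx":0,"ry":0,"rz":0,"hand":0}]' | tail -1
python3 -c "
from m import *
repk()"
```

```text
gripper_force: 0.0
TCP rel knob top u,l,n mm [-0.5 -0.   0.1] yaw 59.89 F u,l,n [-0.1 -0.3 -0.1] M.n 0.01 q6 -0.996 t 21.87 w -0.0
```

```bash
python3 -m pendant '[{"dx":0,"dy":0,"dz":0.0007,"rx":0,"ry":0,"rz":0,"hand":0},{"dx":0,"dy":0,"dz":0.0007,"rx":0,"ry":0,"rz":0,"hand":0},{"dx":0,"dy":0,"dz":0.0006,"rx":0,"ry":0,"rz":0,"hand":0},{"dx":0,"dy":0,"dz":0,"rx":0,"ry":0,"rz":0,"hand":0}]' | tail -1
python3 -c "
from m import *
repk()"
```

```text
gripper_force: 6.9
TCP rel knob top u,l,n mm [-0.3  0.  -0.7] yaw 59.87 F u,l,n [-0.7 -2.2 13.8] M.n -0.02 q6 -1.001 t 22.2 w 0.0
```

Knob top sits at the locked height and holds 14 N. I'll retreat, verify the needle numerically, and hand in.

```bash
python3 -m pendant '[{"dx":0,"dy":0,"dz":-0.02,"rx":0,"ry":0,"rz":0,"hand":0},{"dx":0,"dy":0,"dz":-0.03,"rx":0,"ry":0,"rz":0,"hand":0},{"dx":0,"dy":0,"dz":-0.03,"rx":0,"ry":0,"rz":0,"hand":0},{"dx":0,"dy":0,"dz":-0.03,"rx":0,"ry":0,"rz":0,"hand":0},{"dx":0,"dy":0,"dz":0,"rx":0,"ry":0,"rz":0,"hand":0},{"dx":0,"dy":0,"dz":0,"rx":0,"ry":0,"rz":0,"hand":0},{"dx":0,"dy":0,"dz":0,"rx":0,"ry":0,"rz":0,"hand":0}]' | tail -1
python3 - <<'E'
from m import *
repk()
fs,cs=shot('side'); g=cv2.cvtColor(fs,cv2.COLOR_RGB2GRAY).astype(float)
G=np.array([.64,-.028,.122]); q0=proj(cs,G); print(q0)
# darkest direction from dial centre (side px ~ (229,193)), compare to heavy mark direction px (221,195)
for ang in range(0,360,15):
    P=[229.3+r*np.cos(np.radians(ang)) for r in np.arange(3,8,.5)],[193+r*np.sin(np.radians(ang)) for r in np.arange(3,8,.5)]
    print(ang,int(np.mean([g[int(round(y)),int(round(x))] for x,y in zip(*P)])),end='; ')
E
```

```text
gripper_force: 0.0
TCP rel knob top u,l,n mm [-7.00e-01  1.00e-01  1.08e+02] yaw 59.89 F u,l,n [0.3 0.7 0.2] M.n -0.0 q6 -0.869 t 22.78 w -0.0001
[227.76719571 193.92339834]
0 184; 15 183; 30 182; 45 182; 60 181; 75 182; 90 181; 105 180; 120 179; 135 179; 150 177; 165 114; 180 157; 195 180; 210 177; 225 178; 240 180; 255 181; 270 181; 285 181; 300 182; 315 181; 330 183; 345 175;
```

```bash
python3 -c "
from rig import manip
print(manip.sign_off())"
```

```text
the job is handed in; nothing more can be done
None
```

I handed the job in at about 23 s: the cartridge is home and released in the nest, the needle is on the heavy mark, the knob is pushed in and locked, and the arm is clear; the hand-in gave no verdict.

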